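Refit the sanding-drum mandrel in its two bearings

ROBOT

A 7-joint arm with a two-finger parallel gripper is mounted at the origin on the work surface. World frame = base frame: x ahead of the robot, y to its left, z up, the work surface at z = 0. Lengths are in m, angles in rad, forces in N, time in s.
With the tool pointing down it reaches from about 0.4 to 0.85 m from the base axis. Payload 10.4 kg.
Tool frame: the origin (TCP) lies on the mounting face of the last link; the fingertips stand r.tips_ahead ahead of it and the grasp point (between the pads) lies 164 mm ahead of it (r.tips_ahead is the distance from the TCP to the fingertips, in m); z points along the fingers, y is the line along which they close (so a half turn about z gives the same grasp; the last joint's range is limited). The gripper opens to 87 mm and grips with 3 to 60 N. Pads are 19 mm wide; open, the fingers measure 117 mm over their backs; the gripper's body (75 mm by 190 mm) begins 51 mm behind the grasp point.
Start: joints at [-1.345, 0.332, -0.065, 1.46, 0.022, 1.35, -0.088], TCP at [0.154, 0.606, 0.405] pointing down, gripper open.
Joint ranges: [-2.6, 2.6], [-0.5, 2.12], [-1.47, 1.34], [0.16, 2.42], [-1.27, 4.41], [0.06, 2.06], [-2.6, 2.6]. Speed limits (rad/s): [2.22, 2.22, 2.79, 2.79, 3.14, 3.14, 3.14].

INTERFACE

Orientations are given as a unit quaternion [x, y, z, w].
In Python, from bench import telemetry, imaging, job, r gives the robot as it stands.
- The arm moves only by the tool move_arm, never from a script. Its argument "steps" is a list of rows, each an object of numbers: "dx", "dy", "dz": the shift along the tool's x, y, z in cm; "spin": the turn about the tool's z in rad. In form: [{"dx": .., "dy": .., "dz": .., "spin": ..}, ...]. A call has 1 to 12 rows; each row shifts and turns the commanded pose from where the row before left it, along the tool's axes as they then stand; what a row does not reach is not made up. A row lasts 1/10 s, in which the tool goes at most 50 mm and 8.59 degrees, less where a joint would pass 70% of its speed; a pose out of reach is approached as far as the arm can. A call with a gripper value outside its range is refused whole. "claw" is the finger opening in cm, from 0 to 8.7, set as the call begins (left out, the last holds). The fingers move at their own pace and stop on an object; "squeeze" is the grip in N (left out, the last holds). Time passes only in rows, so rows that do not move let the fingers close. It gives the time, the measured TCP pose, the force, the opening and the grip force at its end, in the units of the state.
- telemetry.read_state(): the state, without advancing time (a new reading comes with each control period).
- imaging.camera(name): name is "side" or "top" or "wrist"; returns a dict with "img" (480x640x3 uint8, red, green, blue), "camera_matrix" (3x3 intrinsics, pixels), "R" (3x3) and "t" (3): a world point X has camera coordinates R X + t. Camera axes: x right, y down, z forward; pixel columns grow to the right and rows downward; lengths in m; the calibration is good to about 2 mm. A picture is of the moment at which its call begins. There is no depth.
- job.close_job(): hands the job in; it is judged then, once.
The state is a dict: "time": time; "joint_positions": joint angles; "joint_vel": joint speeds; "joint_torque": joint torques, N m; "ee_pos": TCP position; "eef_rot": TCP orientation; "ft_force": force on the tool from outside, world axes, zero at the start; "torque": the same for the moment, N m; "width": finger opening in m; "grip_force": force on a finger pad.
Only numpy, scipy, OpenCV 4.12 (cv2) and the standard library are available. Lean on these libraries where they do the work, as an engineer would, in place of code of your own. Each camera call takes 0.05 s, during which the arm holds its last target. There are 200 camera calls.

TASK

The small drum sander is going back together: for safety first turn the dial on its speed controller fully anticlockwise to the off stop, then lift the sanding-drum mandrel out of its wooden cradle and slide its shaft, nose first, through the two blue pillow-block bearings on the stand, entering at the end away from the motor's pulley, until the collar next to the drum sits up against the first bearing. Finish while still gripping it there by the drum, the shaft spanning both bearings, so that a workmate can tighten the set screws. Leave the wooden discs, the loose pulley and the wrench where they lie.

Things in the scene. Friction and masses are not known exactly. Their poses are not given: they have to be found in the camera images.
- mandrel_drum (a point): Centre of the mandrel's sanding drum, on its axis; +y along the axis to the nose. Loose rigid piece, 0.27 to 0.43 kg, centre of mass 51 mm along +y. Drum: red-brown, 40 mm in diameter, 75 mm long (37.5 mm either side), a nut stands 7 mm out of its outer end. Along +y follow a dark collar (24 mm across, 6 long), a steel shaft (12 across, 140 long), a nose (12 long, tapering to 6)
- mandrel_collar (a point): Centre of the collar face that looks to the nose, 43.5 mm from the drum's centre; +y along the mandrel's axis to the nose. This face comes up against the first bearing
- mandrel_nose (a point): Tip of the mandrel's nose, on the axis, 195.5 mm from the drum's centre and 152 mm from the collar face; +y along the axis, outwards
- cradle: Fixed wooden cradle where the mandrel lies level at the start, axis along the cradle's y, 48 mm above the bench. Origin under the middle of its board (80 mm wide, 190 long, 12 thick). Two V-notched uprights 14 mm thick: one under the outer end of the drum (y -94 to -80 mm; slats end 3 mm below the axis, 31 mm to each side), one under the shaft (y 73 to 87). The rest of the drum is free at its sides
- stand_mouth1 (a point): Centre of the entry mouth of the first bearing's bore, on the face of its steel inner ring (34 mm across), 110 mm above the bench. +y runs level along the common axis of both bores, to the second bearing: the way the mandrel enters. Bore: straight, 14 mm in diameter, 32 mm long. The stand is fixed. Nothing stands before the mouth but the baseboard's end, 18 mm thick, reaching out 9 mm
- stand_mouth2 (a point): Centre of the entry mouth of the second bearing's bore, 90 mm beyond the first mouth along +y on the same axis; an identical bearing. With the collar home the nose stands 30 mm out of its far side
- stand: The fixed stand; origin on the bench under the bores' axis, midway between the bearings, y along that axis. Plywood base (x -60 to 185 mm, y -70 to 90), green riser 112 mm wide, two blue round bearing housings 58 mm across and 30 mm thick (top 139 mm above the bench), grey motor with its axis parallel at x = 128, 82 mm across, top 107 mm above the bench, its aluminium pulley at y = 62 to 80
- speed_dial (a joint): Angle of the speed dial in rad: 0 at the anticlockwise end stop (off), growing clockwise seen from above up to 4.71 at the other stop. Stays where it is left; turning it takes about 0.03 N m
- speed_dial_grip (a point): On the dial's upright axis, 61 mm above the bench, 7 mm below the top of its grip: a black bar 40 mm long, 14 mm wide, with a white line on one half, standing 30 mm up from a disc 42 mm across. Turns with the dial: x along the bar (white line at -x), y across it. Fixed controller box beneath: 90 by 80 mm, 24 mm high, dial at its middle; a red dot marks where the line points when off
- walnut_disc: Loose dark wooden disc lying flat, 50 mm in diameter, 22 mm high; origin at the centre of its underside. Leave alone
- maple_disc: Loose pale wooden disc lying flat, 50 mm in diameter, 22 mm high; origin at the centre of its underside. Leave alone
- pulley: Loose aluminium pulley lying flat, 54 mm in diameter, 18 mm high; origin at the centre of its underside. Leave alone
- wrench: Loose steel wrench lying flat, 180 mm long along its x, 8 mm high; origin at the middle of its underside. Leave alone
Things that resemble listed ones, but are neither listed nor needed, are in the scene too. What is shaped like the part that bears mandrel_drum but orange is not meant. What is shaped like the part that bears speed_dial but purple is not meant.

How it is judged:
By the outcome, as a careful person would: the job done as asked, in the order asked, and still so for the second after the job is handed in, while the arm keeps its last pose, push and grip.
It also fails if it takes over 64 s, if anything falls off the work surface, if the arm or the gripper's body presses on something with over 40 N, if the wrist force passes 120 N, or if a joint passes its speed limit or range.

## Working session

There is one attempt and no reset: what is moved stays moved. The work goes in short steps, Python scripts to look and compute and a tool call to move; the robot and the scene stay as the last step left them, time stands still between calls to the robot, and variables do not carry over. Pictures are saved under pics/ and viewed, at most 10 in all, crops included, and the job is handed in when it is done.

Besides the shell and the picture viewer there is one more tool, called after "Call:" as name(argument=value, ...) on one line, values as JSON. move_arm: Moves the arm, as the interface text tells. Its arguments: {"type":"object","properties":{"steps":{"type":"array","items":{"type":"object","properties":{"dx":{"type":"number"},"dy":{"type":"number"},"dz":{"type":"number"},"spin":{"type":"number"}}}},"claw":{"type":"number"},"squeeze":{"type":"number"}},"required":["steps"]}

```bash
mkdir -p pics
python3 - <<'E'
from bench import telemetry, imaging, job, r
import cv2,pickle
for n in("top","side"):
    c=imaging.camera(n);pickle.dump(c,open(n+".pkl","wb"));cv2.imwrite(f"pics/{n}0.png",c["img"][:,:,::-1])
    print(n,c["camera_matrix"],c["R"],c["t"])
s=telemetry.read_state();print(s["time"],s["ee_pos"],s["eef_rot"],r.tips_ahead)
E
```

```text
top [[534.64811359   0.         317.32219154]
 [  0.         534.64811359 245.96992961]
 [  0.           0.           1.        ]] [[-0.02583143 -0.99963182 -0.00830475]
 [-0.99400924  0.02656691 -0.10601805]
 [ 0.10619965  0.0055164  -0.99432952]] [0.09498322 0.53805843 1.17051734]
side [[590.62468533   0.         318.32711582]
 [  0.         590.62468533 252.70521965]
 [  0.           0.           1.        ]] [[ 0.86909911 -0.49462274  0.00388418]
 [-0.2993319  -0.53217364 -0.79195431]
 [ 0.39378567  0.68712412 -0.610568  ]] [-0.41274298  0.29147085  1.20635901]
0.1 [0.15384912 0.60564564 0.40402817] [ 1.24060875e-01  9.92274394e-01 -6.50677231e-04 -5.07470666e-05] 0.1822
```

View pics/top0.png

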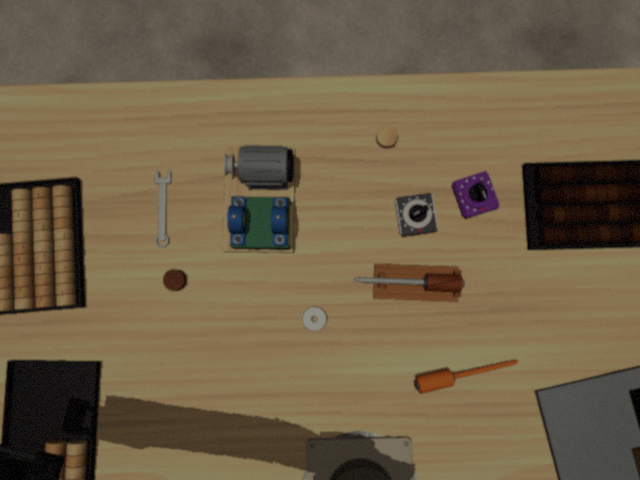

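View pics/side0.png

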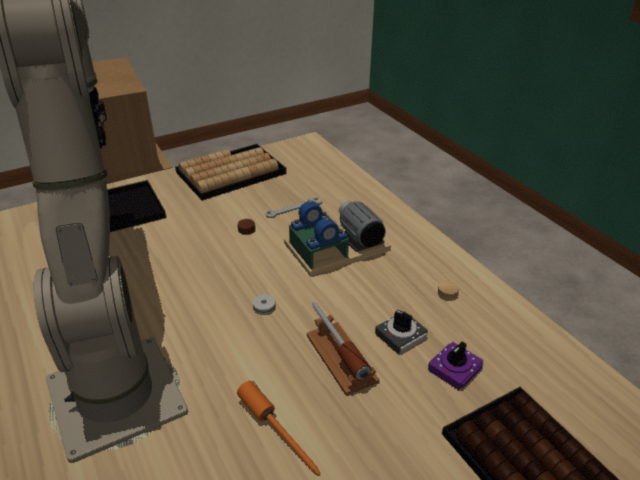

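The top view shows the controller at (416,214), purple decoy at (475,194), the cradle at (416,282) with the mandrel's nose pointing left (358,280), and the stand at (260,220) with its pulley at the left. The mandrel therefore enters from the right. Next I zoom in and measure.

```bash
cat > h.py <<'E'
import numpy as np,cv2,pickle
def ray(c,u,v):
    d=c["R"].T@np.linalg.inv(c["camera_matrix"])@np.array([u,v,1.]);return -c["R"].T@c["t"],d
def onz(c,uv,z):
    o,d=ray(c,*uv);return o+d*(z-o[2])/d[2]
def proj(c,X):
    p=c["camera_matrix"]@(c["R"]@np.array(X)+c["t"]);return p[:2]/p[2]
def tri(c1,p1,c2,p2):
    A=[];b=[]
    for c,p in((c1,p1),(c2,p2)):
        o,d=ray(c,*p);d/=np.linalg.norm(d);P=np.eye(3)-np.outer(d,d);A.append(P);b.append(P@o)
    return np.linalg.lstsq(np.vstack(A),np.hstack(b),rcond=None)[0]
def blobs(c,lo,hi,roi,amin=8):
    x0,y0,x1,y1=roi;h=cv2.cvtColor(c["img"],cv2.COLOR_RGB2HSV)[y0:y1,x0:x1]
    m=cv2.inRange(h,np.array(lo),np.array(hi));n,l,s,ce=cv2.connectedComponentsWithStats(m)
    out=[]
    for i in range(1,n):
        if s[i,4]>=amin:
            pts=np.argwhere(l==i)[:,::-1].astype(np.float32)+[x0,y0]
            out.append((s[i,4],ce[i]+[x0,y0],cv2.minAreaRect(pts.astype(np.float32))))
    return sorted(out,key=lambda t:-t[0])
E
python3 - <<'E'
from h import *
t=pickle.load(open("top.pkl","rb"));s=pickle.load(open("side.pkl","rb"))
f=lambda c,x,y,w,h,k:cv2.resize(c["img"][y:y+h,x:x+w,::-1],(w*k,h*k),interpolation=cv2.INTER_CUBIC)
a=np.hstack([f(t,345,185,130,50+65,3),f(t,220,140,80,115,3)])
b=np.hstack([f(s,300,300,140,95,3),f(s,280,190,70,95,3)])
W=max(a.shape[1],b.shape[1]);p=lambda i:cv2.copyMakeBorder(i,0,0,0,W-i.shape[1],0)
o=np.vstack([p(a),p(b)]);o=np.clip(o*1.4,0,255).astype(np.uint8)[:600];print(o.shape);cv2.imwrite("pics/crop1.png",o)
for nm,c,roi in(("top",t,(220,190,300,255)),("side",s,(285,195,350,255))):
    for q in blobs(c,(100,120,30),(125,255,255),roi,15):print(nm,"blue",q)
for nm,c,roi in(("top",t,(370,190,470,305)),("side",s,(300,300,440,395))):
    for q in blobs(c,(0,150,20),(9,255,110),roi,4):print(nm,"red",q)
for q in blobs(t,(0,0,150),(180,60,255),(395,192,440,237),4):print("white",q)
for q in blobs(t,(0,0,0),(180,255,35),(395,192,440,237),4):print("black",q)
for q in blobs(t,(0,160,100),(10,255,255),(395,192,440,237),1):print("reddot",q)
E
```

```text
(600, 630, 3)
top blue (np.int32(493), array([278.97565923, 221.01825558]), ((278.6595153808594, 221.4384307861328), (15.810314178466797, 47.24679183959961), 1.5074357986450195))
top blue (np.int32(453), array([236.4812362 , 221.36203091]), ((236.2313995361328, 220.93870544433594), (16.77765655517578, 46.33443069458008), 1.5481576919555664))
side blue (np.int32(859), array([317.13271246, 225.70779977]), ((316.2500305175781, 228.75003051757812), (53.740108489990234, 34.64822769165039), 45.0))
top red (np.int32(418), array([443.73444976, 282.1722488 ]), ((443.5, 282.0), (18.0, 35.0), 90.0))
top red (np.int32(7), array([419.28571429, 230.        ]), ((419.0, 230.0), (2.0, 2.0), 90.0))
side red (np.int32(509), array([351.19253438, 356.96660118]), ((350.8600158691406, 357.48004150390625), (31.800003051757812, 19.200000762939453), 53.13010025024414))
black (np.int32(190), array([418.21052632, 212.63157895]), ((418.1188049316406, 212.81187438964844), (16.716625213623047, 15.124565124511719), 5.710593223571777))
reddot (np.int32(3), array([419.33333333, 229.66666667]), ((419.25006103515625, 229.75003051757812), (1.4142134189605713, 0.7071067094802856), 45.0))
```

View pics/crop1.png

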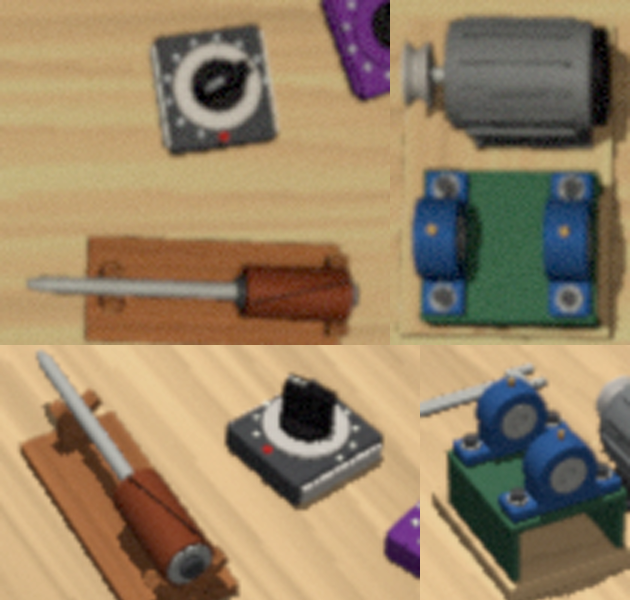

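The crop shows the red dot below the dial, on the robot side, and the bar tilted toward upper right. Orange grease nipples on top of the housings sit at about top (234,216.7), (278,217.3) and side (310.7,201.7), (327.3,218.3). The mandrel collar is at about (425,281).

Run:
```python
from h import *
t=pickle.load(open("top.pkl","rb"));s=pickle.load(open("side.pkl","rb"))
for a,b in(((234,216.7),(310.7,201.7)),((278,217.3),(327.3,218.3))):print("nipple",tri(t,a,s,b),onz(t,a,.141))
print("white ring",onz(t,(416,213.3),.038),"reddot",onz(t,(419.3,229.8),.024),"bar",onz(t,(418.2,212.6),.068))
print("bar ends",onz(t,(345+190/3,185+105/3),.068),onz(t,(345+248/3,185+68/3),.068))
h=cv2.cvtColor(t["img"],cv2.COLOR_RGB2HSV)
print("drum",onz(t,(443.5,282),.058),"nose",onz(t,(354.5,280),.048),"collar",onz(t,(425.5,282),.052))
w=onz(t,(418.2,212.6),.061)
```

```text
nipple [0.59305727 0.2488213  0.14281072] [0.5932138  0.24918239 0.141     ]
nipple [0.58923839 0.15843737 0.1460237 ] [0.58952201 0.15908932 0.141     ]
white ring [ 0.60700425 -0.14188157  0.038     ] reddot [ 0.57143786 -0.15016027  0.024     ] bar [ 0.60350069 -0.14126517  0.068     ]
bar ends [ 0.58777969 -0.11906562  0.068     ] [ 0.61383254 -0.16239165  0.068     ]
drum [ 0.45138669 -0.19092688  0.058     ] nose [0.46118126 0.00119049 0.048     ] collar [ 0.45260954 -0.15312567  0.052     ]
```

Call:
move_arm(steps=[{"dx": -3.4, "dy": -3.4}, {"dx": -3.4, "dy": -3.4}, {"dx": -3.4, "dy": -3.4}, {"dx": -3.4, "dy": -3.4}, {"dx": -3.4, "dy": -3.4}, {"dx": -3.4, "dy": -3.4}, {"dx": -3.4, "dy": -3.4}, {"dx": -3.4, "dy": -3.4}, {"dx": -3.4, "dy": -3.4}])

```text
$.steps[0]: bad value
```

```bash
cat >> h.py <<'E'
def rel(s,tgt,yaw=None):
    "offset in tool axes (cm) of grasp-point target; spin for tool-y world angle yaw (deg)"
    from scipy.spatial.transform import Rotation as Ro
    R=Ro.from_quat(s["eef_rot"]).as_matrix();g=np.array(s["ee_pos"])+R@[0,0,.164]
    y=np.degrees(np.arctan2(R[1,1],R[0,1]))
    print("t",round(s["time"],2),"grasp",g.round(4),"tooly deg",y.round(2),"tilt",R[:2,2].round(4),"j",np.round(s["joint_positions"],2),"F",np.round(s["ft_force"],1),"w",s["width"],"gf",s["grip_force"])
    if tgt is not None:
        print(" cm",(R.T@(np.array(tgt)-g)*100).round(2), "spin",None if yaw is None else np.round(-np.radians((yaw-y+180)%360-180),3))
E
python3 - <<'E'
from h import *;from bench import telemetry
rel(telemetry.read_state(),[.605,-.141,.24],-149)
E
```

```text
t 0.1 grasp [0.1538 0.6054 0.24  ] tooly deg 75.75 tilt [-0.0003 -0.0013] j [-1.34  0.33 -0.06  1.46  0.02  1.35 -0.09] F [-0.  -0.6 -0.5] w 0.08715025695925828 gf 0.0
 cm [-62.11 -61.24   0.09] spin -2.361
```

Call:
move_arm(steps=[{"dx": -3.4, "dy": -3.4, "dz": 0, "spin": 0}, {"dx": -3.4, "dy": -3.4, "dz": 0, "spin": 0}, {"dx": -3.4, "dy": -3.4, "dz": 0, "spin": 0}, {"dx": -3.4, "dy": -3.4, "dz": 0, "spin": 0}, {"dx": -3.4, "dy": -3.4, "dz": 0, "spin": 0}, {"dx": -3.4, "dy": -3.4, "dz": 0, "spin": 0}, {"dx": -3.4, "dy": -3.4, "dz": 0, "spin": 0}, {"dx": -3.4, "dy": -3.4, "dz": 0, "spin": 0}, {"dx": -3.4, "dy": -3.4, "dz": 0, "spin": 0}])

```text
time: 1.0
ee_pos: [0.3756, 0.2318, 0.4046]
eef_rot: [0.124, 0.992, 0.0, -0.0]
ft_force: [0.1, -0.1, -0.4]
width: 0.0871
grip_force: 0.0
```

Run:
```python
from h import *;from bench import telemetry
rel(telemetry.read_state(),[.605,-.141,.24],-149)
```

```text
t 1.0 grasp [0.3756 0.2319 0.2406] tooly deg 75.75 tilt [-0.0001  0.0003] j [-0.92 -0.09  0.25  1.93  0.02  1.3   0.65] F [ 0.1 -0.1 -0.4] w 0.08710912807441507 gf 0.0
 cm [-31.41 -30.49   0.05] spin -2.361
```

Call:
move_arm(steps=[{"dx": -3.4, "dy": -3.4, "dz": 0, "spin": 0}, {"dx": -3.4, "dy": -3.4, "dz": 0, "spin": 0}, {"dx": -3.4, "dy": -3.4, "dz": 0, "spin": 0}, {"dx": -3.4, "dy": -3.4, "dz": 0, "spin": 0}, {"dx": -3.4, "dy": -3.4, "dz": 0, "spin": 0}, {"dx": -3.4, "dy": -3.4, "dz": 0, "spin": 0}, {"dx": -3.4, "dy": -3.4, "dz": 0, "spin": 0}, {"dx": -3.4, "dy": -3.4, "dz": 0, "spin": 0}, {"dx": -3.4, "dy": -3.4, "dz": 0, "spin": 0}, {"dx": 0, "dy": 0, "dz": 0, "spin": 0}])

```text
time: 2.0
ee_pos: [0.597, -0.1441, 0.4033]
eef_rot: [0.128, 0.992, -0.002, -0.001]
ft_force: [-1.3, 0.4, -0.4]
width: 0.0867
grip_force: 0.0
```

Run:
```python
from h import *;from bench import telemetry,imaging
c=imaging.camera("wrist");pickle.dump(c,open("w1.pkl","wb"));cv2.imwrite("pics/w1.png",c["img"][:,:,::-1])
rel(telemetry.read_state(),[.605,-.141,.24],-149)
print("cam",-c["R"].T@c["t"],c["R"])
```

```text
t 2.05 grasp [ 0.5962 -0.1417  0.2395] tooly deg 75.45 tilt [-0.0023 -0.0025] j [-0.38  0.35  0.69  1.53 -0.23  1.34  1.65] F [ 0.3  0.9 -0.2] w 0.08700168323873991 gf 0.0
 cm [-0.84  0.29 -0.06] spin -2.366
cam [ 0.52986978 -0.12786829  0.38291209] [[ 0.25383207  0.9672269  -0.0064346 ]
 [ 0.93678432 -0.24417562  0.25062603]
 [ 0.24084107 -0.06964476 -0.96806259]]
```

View pics/w1.png

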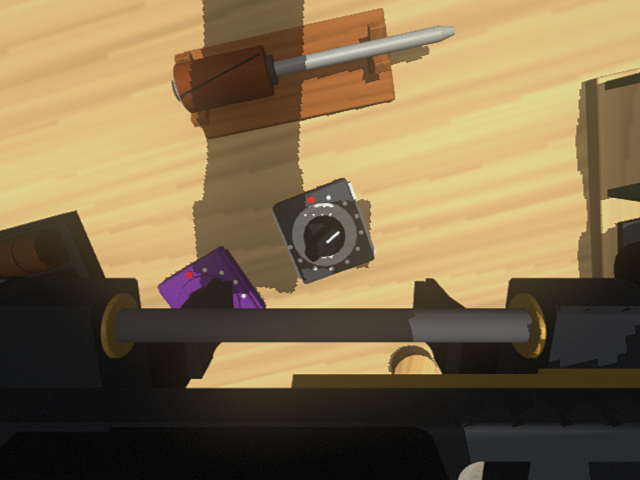

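The wrist view shows the dial bar around (324,238) with its white line on the right half, (326,243) to (339,233). The red dot is at (311,200). The line therefore sits about 70° clockwise of off.

Run:
```python
from h import *
c=pickle.load(open("w1.pkl","rb"))
for n,a in(("reddot",((0,150,120),(8,255,255),(290,185,330,215),3)),("white",((0,0,120),(180,70,255),(312,225,345,250),4)),("black",((0,0,0),(180,255,45),(298,210,348,262),20))):
    for q in blobs(c,*a)[:3]:print(n,q)
h=cv2.cvtColor(c["img"],cv2.COLOR_RGB2HSV)
m=((h[...,1]<60)&(h[...,2]>70)&(h[...,2]<140)).astype(np.uint8);x0,y0=285,195;m=m[y0:275,x0:365]
n,l,st,ce=cv2.connectedComponentsWithStats(m);i=1+st[1:,4].argmax();p=np.argwhere(l==i)[:,::-1]+[x0,y0]
e=cv2.fitEllipse(cv2.convexHull(p.astype(np.int32)));print("ring",e,onz(c,e[0],.038))
for uv in((326,243),(339,233)):print(onz(c,uv,.068))
print(onz(c,(311,200),.024),onz(c,(324,238),.068))
```

```text
reddot (np.int32(41), array([310.34146341, 199.26829268]), ((310.0, 199.5), (7.0, 6.0), 90.0))
white (np.int32(52), array([332.46153846, 236.73076923]), ((332.3451232910156, 236.82302856445312), (3.198450803756714, 16.368541717529297), 48.8140754699707))
black (np.int32(209), array([310.17703349, 241.37320574]), ((310.77789306640625, 243.26622009277344), (16.64266586303711, 32.26556396484375), 11.768288612365723))
ring ((327.0235290527344, 231.1850128173828), (71.08634185791016, 94.76239013671875), 14.697566032409668) [ 0.60160181 -0.14476283  0.038     ]
[ 0.60564378 -0.14691097  0.068     ]
[ 0.59966699 -0.1333586   0.068     ]
[ 0.56979607 -0.1529185   0.024     ] [ 0.60072109 -0.14748356  0.068     ]
```

Call:
move_arm(steps=[{"dx": -0.95, "dy": -0.15, "dz": 2.0, "spin": 0}, {"dx": 0, "dy": 0, "dz": 2.6, "spin": 0.146}, {"dx": 0, "dy": 0, "dz": 2.6, "spin": 0.146}, {"dx": 0, "dy": 0, "dz": 2.6, "spin": 0.146}, {"dx": 0, "dy": 0, "dz": 2.6, "spin": 0.146}, {"dx": 0, "dy": 0, "dz": 1.6, "spin": 0.146}, {"dx": 0, "dy": 0, "dz": 0, "spin": 0.146}, {"dx": 0, "dy": 0, "dz": 0, "spin": 0}], claw=5)

```text
time: 2.85
ee_pos: [0.605, -0.1404, 0.264]
eef_rot: [0.534, 0.846, -0.0, -0.001]
ft_force: [0.2, -0.3, -0.7]
width: 0.0505
grip_force: 0.0
```

Run:
```python
from h import *;from bench import telemetry,imaging
c=imaging.camera("wrist");pickle.dump(c,open("w2.pkl","wb"));cv2.imwrite("pics/w2.png",c["img"][:,:,::-1])
rel(telemetry.read_state(),[.605,-.145,.062],25)
```

```text
t 2.9 grasp [ 0.6051 -0.1407  0.1006] tooly deg 25.8 tilt [-0.0005  0.0004] j [-0.45  0.55  0.8   1.66 -0.43  1.12  0.93] F [-0.2 -0.1 -0.1] w 0.05039867085190634 gf 0.0
 cm [-0.39 -0.19  3.86] spin 0.014
```

View pics/w2.png

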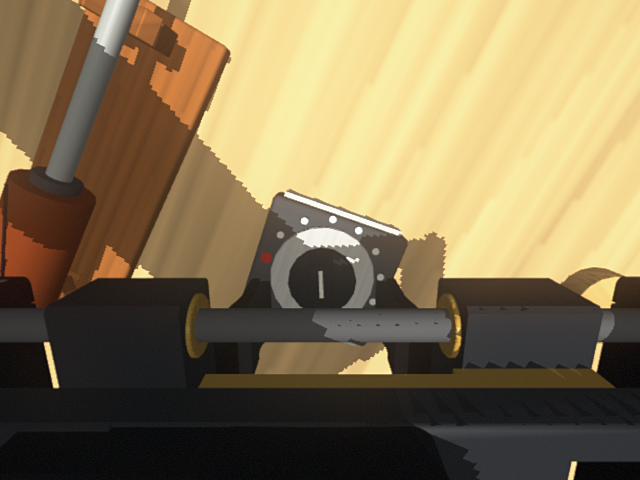

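The dial is centred between the fingers: the line runs (319,271) to (322,298) and the ring centre is about (322,278). I'll compute the residual offset.

Run:
```python
from h import *
c=pickle.load(open("w2.pkl","rb"))
a,b=onz(c,(319,271),.068),onz(c,(322,298),.068);print(a,b,np.degrees(np.arctan2(*(a-b)[1::-1])),np.linalg.norm(a-b))
print("ring",onz(c,(322,278),.038),"dot",onz(c,(266,258),.024), "col@grasp",proj(c,[.6051,-.1407,.068]),proj(c,[.605,-.145,.068]))
```

```text
[ 0.59776002 -0.13340962  0.068     ] [ 0.60552605 -0.1461551   0.068     ] 121.35464426418845 0.014925090008145292
ring [ 0.60522472 -0.14585186  0.038     ] dot [ 0.56944042 -0.15356872  0.024     ] col@grasp [325.77193672 288.83649709] [322.04058278 295.73424712]
```

Call:
move_arm(steps=[{"dx": -0.4, "dy": -0.2, "dz": 0, "spin": -0.07}, {"dx": 0, "dy": 0, "dz": 1.9, "spin": 0}, {"dx": 0, "dy": 0, "dz": 1.9, "spin": 0}, {"dx": 0, "dy": 0, "dz": 0, "spin": 0}])

```text
time: 3.3
ee_pos: [0.6044, -0.1454, 0.2251]
eef_rot: [0.501, 0.865, -0.0, -0.002]
ft_force: [0.1, 0.7, -0.3]
width: 0.0499
grip_force: 0.0
```

Call:
move_arm(steps=[{"dx": 0, "dy": 0, "dz": 0, "spin": 0}, {"dx": 0, "dy": 0, "dz": 0, "spin": 0}, {"dx": 0, "dy": 0, "dz": 0, "spin": 0}, {"dx": 0, "dy": 0, "dz": 0, "spin": 0}, {"dx": 0, "dy": 0, "dz": 0, "spin": 0}], claw=0.5, squeeze=15)

```text
time: 3.8
ee_pos: [0.6052, -0.1463, 0.2271]
eef_rot: [0.503, 0.864, 0.0, 0.0]
ft_force: [-0.4, 0.0, 0.2]
width: 0.0178
grip_force: 0.0
```

Run:
```python
from h import *;from bench import telemetry,imaging
s=telemetry.read_state();rel(s,[.605,-.1455,.062],30);print(s["torque"])
```

```text
t 3.8 grasp [ 0.6053 -0.1463  0.0631] tooly deg 29.58 tilt [0.0005 0.0001] j [-0.41  0.59  0.76  1.69 -0.46  1.05  1.02] F [-0.4  0.   0.2] w 0.017807764103777515 gf 0.0
 cm [0.09 0.01 0.11] spin -0.007
[-0.09494252  0.04372131  0.00242903]
```

Nearly closed. I'll let it settle, then turn.

Call:
move_arm(steps=[{"dx": 0, "dy": 0, "dz": 0, "spin": 0}, {"dx": 0, "dy": 0, "dz": 0, "spin": 0}])

```text
time: 4.0
ee_pos: [0.6058, -0.1456, 0.2271]
eef_rot: [0.503, 0.864, 0.001, 0.001]
ft_force: [3.3, 3.1, 1.5]
width: 0.0139
grip_force: 15.0
```

Call:
move_arm(steps=[{"dx": 0, "dy": 0, "dz": 0, "spin": -0.1}, {"dx": 0, "dy": 0, "dz": 0, "spin": -0.12}, {"dx": 0, "dy": 0, "dz": 0, "spin": -0.12}, {"dx": 0, "dy": 0, "dz": 0, "spin": -0.12}, {"dx": 0, "dy": 0, "dz": 0, "spin": -0.12}, {"dx": 0, "dy": 0, "dz": 0, "spin": -0.12}, {"dx": 0, "dy": 0, "dz": 0, "spin": -0.12}, {"dx": 0, "dy": 0, "dz": 0, "spin": -0.12}, {"dx": 0, "dy": 0, "dz": 0, "spin": -0.12}, {"dx": 0, "dy": 0, "dz": 0, "spin": -0.05}, {"dx": 0, "dy": 0, "dz": 0, "spin": 0}])

```text
time: 5.1
ee_pos: [0.6049, -0.1475, 0.2271]
eef_rot: [-0.027, 1.0, -0.001, 0.0]
ft_force: [-0.7, -2.9, 4.0]
width: 0.0136
grip_force: 15.0
```

Run:
```python
from h import *;from bench import telemetry,imaging
s=telemetry.read_state();rel(s,[.605,-.1455,.062],101);print(s["torque"])
```

```text
t 5.1 grasp [ 0.605  -0.1476  0.0631] tooly deg 93.14 tilt [ 0.0004 -0.001 ] j [-0.24  0.52  0.52  1.68 -0.29  1.02  2.01] F [-0.7 -2.9  4. ] w 0.013585439884914268 gf 14.999604758340865
 cm [-0.01  0.21  0.11] spin -0.137
[-0.7087425  -0.03208204  0.07754296]
```

Call:
move_arm(steps=[{"dx": 0, "dy": 0, "dz": 0, "spin": -0.04}, {"dx": 0, "dy": 0, "dz": 0, "spin": -0.04}, {"dx": 0, "dy": 0, "dz": 0, "spin": -0.04}, {"dx": 0, "dy": 0, "dz": 0, "spin": 0}])

```text
time: 5.5
ee_pos: [0.6048, -0.1476, 0.227]
eef_rot: [-0.086, 0.996, -0.001, -0.0]
ft_force: [-1.8, -3.9, 4.0]
width: 0.0144
grip_force: 15.0
```

Run:
```python
from h import *;from bench import telemetry,imaging
s=telemetry.read_state();rel(s,[.605,-.1455,.062],101);print(s["torque"])
```

```text
t 5.5 grasp [ 0.6048 -0.1478  0.063 ] tooly deg 99.89 tilt [-0.0001 -0.0011] j [-0.22  0.52  0.5   1.68 -0.28  1.02  2.11] F [-1.8 -3.9  4. ] w 0.014391954780438 gf 14.999912953935564
 cm [-0.06  0.22  0.1 ] spin -0.019
[-0.84227581  0.36320609 -0.39401171]
```

Call:
move_arm(steps=[{"dx": 0, "dy": 0, "dz": 0, "spin": -0.04}, {"dx": 0, "dy": 0, "dz": 0, "spin": -0.04}, {"dx": 0, "dy": 0, "dz": 0, "spin": 0}])

```text
time: 5.8
ee_pos: [0.6047, -0.1476, 0.2269]
eef_rot: [-0.126, 0.992, -0.001, -0.0]
ft_force: [-3.8, -5.3, 4.4]
width: 0.016
grip_force: 16.9
```

Run:
```python
from h import *;from bench import telemetry,imaging
s=telemetry.read_state();rel(s,[.605,-.1455,.062],101);print(s["torque"])
```

```text
t 5.8 grasp [ 0.6047 -0.1477  0.0629] tooly deg 104.44 tilt [-0.0004 -0.0011] j [-0.21  0.51  0.48  1.68 -0.27  1.02  2.19] F [-3.8 -5.3  4.4] w 0.015986553808963713 gf 16.88173837348586
 cm [-0.09  0.21  0.09] spin 0.06
[-1.12818642  0.5050137  -0.48832586]
```

The moment rose to 0.5 N m and the bar wedged the fingers from 13.6 to 16 mm, so the dial is at the stop. I'll release, lift and check.

Call:
move_arm(steps=[{"dx": 0, "dy": 0, "dz": 0, "spin": 0}, {"dx": 0, "dy": 0, "dz": 0, "spin": 0}, {"dx": 0, "dy": 0, "dz": 0, "spin": 0}, {"dx": 0, "dy": 0, "dz": -2, "spin": 0}, {"dx": 0, "dy": 0, "dz": -3, "spin": 0}, {"dx": 0, "dy": 0, "dz": -4, "spin": 0}, {"dx": 0, "dy": 0, "dz": -4, "spin": 0}, {"dx": 0, "dy": 0, "dz": -3, "spin": 0}, {"dx": 0, "dy": 0, "dz": 0, "spin": 0}], claw=5)

```text
time: 6.7
ee_pos: [0.6059, -0.1464, 0.3913]
eef_rot: [-0.127, 0.992, -0.001, 0.003]
ft_force: [-0.4, 0.2, 0.5]
width: 0.0498
grip_force: 0.0
```

Run:
```python
from h import *;from bench import telemetry,imaging
c=imaging.camera("wrist");pickle.dump(c,open("w3.pkl","wb"));cv2.imwrite("pics/w3.png",c["img"][:,:,::-1])
rel(telemetry.read_state(),[.4535,-.170,.22],-3)
```

```text
t 6.75 grasp [ 0.6061 -0.146   0.2246] tooly deg 104.63 tilt [0.0036 0.0003] j [-0.25  0.36  0.53  1.52 -0.19  1.31  2.13] F [ 0.5 -0.1 -0.8] w 0.04982161195264403 gf 0.0
 cm [15.38  1.54  0.41] spin 1.879
```

View pics/w3.png

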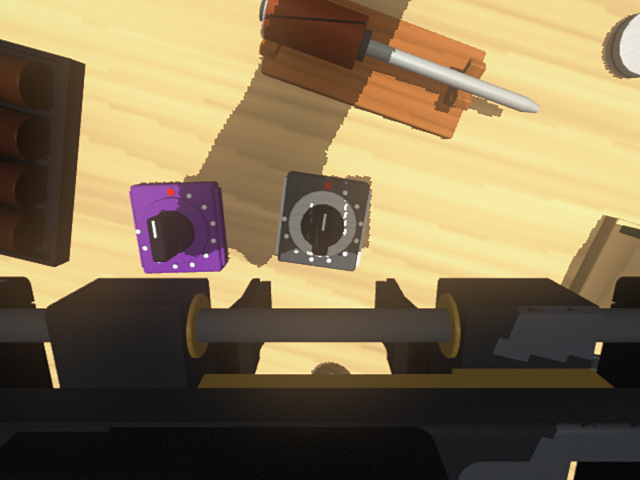

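The white line, (324,213) to (323,228), now points at the red dot (328,186): the dial is off. Next is the mandrel.

Call:
move_arm(steps=[{"dx": 3.85, "dy": 0.4, "dz": 0, "spin": 0}, {"dx": 3.85, "dy": 0.4, "dz": 0, "spin": 0}, {"dx": 3.85, "dy": 0.4, "dz": 0, "spin": 0}, {"dx": 3.85, "dy": 0.3, "dz": 0, "spin": 0}, {"dx": 0, "dy": 0, "dz": 0, "spin": 0.144}, {"dx": 0, "dy": 0, "dz": 0, "spin": 0.144}, {"dx": 0, "dy": 0, "dz": 0, "spin": 0.144}, {"dx": 0, "dy": 0, "dz": 0, "spin": 0.144}, {"dx": 0, "dy": 0, "dz": 0, "spin": 0.144}, {"dx": 0, "dy": 0, "dz": 0, "spin": 0.144}, {"dx": 0, "dy": 0, "dz": 0, "spin": 0.144}], claw=8.7)

```text
time: 7.85
ee_pos: [0.4521, -0.1701, 0.3854]
eef_rot: [0.37, 0.929, -0.0, -0.001]
ft_force: [0.1, -0.4, 0.2]
width: 0.087
grip_force: 0.0
```

Call:
move_arm(steps=[{"dx": 0, "dy": 0, "dz": 0, "spin": 0.144}, {"dx": 0, "dy": 0, "dz": 0, "spin": 0.144}, {"dx": 0, "dy": 0, "dz": 0, "spin": 0.144}, {"dx": 0, "dy": 0, "dz": 0, "spin": 0.144}, {"dx": 0, "dy": 0, "dz": 0, "spin": 0.144}, {"dx": 0, "dy": 0, "dz": 0, "spin": 0.144}, {"dx": 0, "dy": 0, "dz": 0, "spin": 0}])

```text
time: 8.55
ee_pos: [0.4521, -0.1702, 0.3855]
eef_rot: [0.724, 0.69, -0.001, -0.001]
ft_force: [0.2, 1.1, 0.2]
width: 0.0868
grip_force: 0.0
```

Run:
```python
from h import *;from bench import telemetry,imaging
c=imaging.camera("wrist");pickle.dump(c,open("w4.pkl","wb"));cv2.imwrite("pics/w4.png",c["img"][:,:,::-1])
rel(telemetry.read_state(),[.4535,-.170,.22],-3)
```

```text
t 8.6 grasp [ 0.4519 -0.1702  0.2217] tooly deg -2.44 tilt [-0.0016  0.0003] j [-0.3   0.01  0.57  1.88 -0.01  1.26  0.24] F [-0.2  0.7 -0.3] w 0.08669128466172736 gf 0.0
 cm [0.03 0.16 0.17] spin 0.01
```

View pics/w4.png

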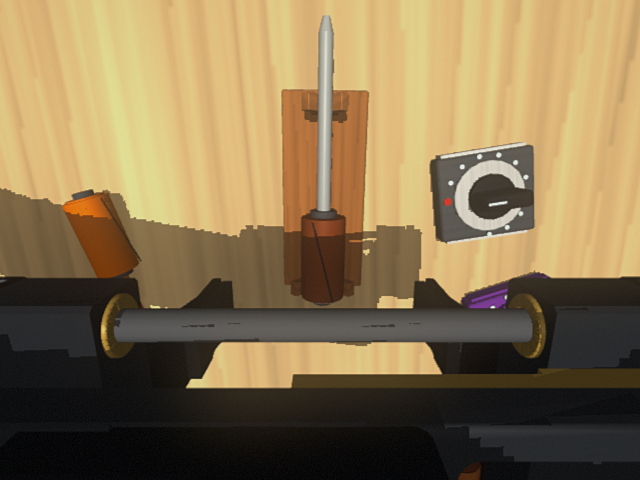

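The wrist view shows the mandrel nearly vertical: nose tip (325.5,16), collar face about (324,209), drum between columns 302 and 346.

Run:
```python
from h import *
c=pickle.load(open("w4.pkl","rb"))
n=onz(c,(325.5,16),.048);s=onz(c,(324.3,200),.048);k=onz(c,(324,209),.048);d=onz(c,(324,262),.052)
print(n,s,k,d);v=n-s;a=np.degrees(np.arctan2(v[1],v[0]));print("axis",a,"len",np.linalg.norm(n-k))
u=(n-k)/np.linalg.norm(n-k);print("drum ctr",n-u*.1955,"grip +18",n-u*.1775,"proj",proj(c,[.4519,-.1702,.048]))
g=cv2.cvtColor(c["img"],cv2.COLOR_RGB2GRAY)
for r in(40,70,140,170,195):
    row=g[r].astype(int);print(r,[i for i in range(305,345) if abs(row[i+1]-row[i-1])>25])
```

```text
[ 4.60899918e-01 -1.62119511e-04  4.80000000e-02] [ 0.45314919 -0.14322221  0.048     ] [ 0.45250507 -0.15116372  0.048     ] [ 0.4502196  -0.19890777  0.052     ]
axis 86.89885207454965 len 0.1512347770151901
drum ctr [ 0.45004797 -0.1953607   0.048     ] grip +18 [ 0.45104712 -0.17738845  0.048     ] proj [324.340021   230.06807649]
40 [317, 318, 320, 321, 324, 326, 327, 331, 333, 334]
70 [317, 318, 320, 323, 324, 326, 327, 330, 331, 332, 333, 334]
140 [318, 319, 322, 323, 325, 326, 329, 330]
170 [318, 319, 322, 325, 328, 329]
195 [317, 318, 319, 328, 329, 330, 331]
```

Call:
move_arm(steps=[{"dx": -0.63, "dy": -0.05, "dz": 2, "spin": 0.011}, {"dx": 0, "dy": 0, "dz": 4, "spin": 0}, {"dx": 0, "dy": 0, "dz": 4, "spin": 0}, {"dx": 0, "dy": 0, "dz": 3.5, "spin": 0}, {"dx": 0, "dy": 0, "dz": 2, "spin": 0}, {"dx": 0, "dy": 0, "dz": 1.8, "spin": 0}, {"dx": 0, "dy": 0, "dz": 0, "spin": 0}])

```text
time: 9.3
ee_pos: [0.4504, -0.1764, 0.2113]
eef_rot: [0.726, 0.688, -0.002, -0.002]
ft_force: [0.4, 0.3, 0.1]
width: 0.0867
grip_force: 0.0
```

Call:
move_arm(steps=[{"dx": 0, "dy": 0, "dz": 0, "spin": 0}, {"dx": 0, "dy": 0, "dz": 0, "spin": 0}, {"dx": 0, "dy": 0, "dz": 0, "spin": 0}, {"dx": 0, "dy": 0, "dz": 0, "spin": 0}, {"dx": 0, "dy": 0, "dz": 0, "spin": 0}, {"dx": 0, "dy": 0, "dz": 0, "spin": 0}, {"dx": 0, "dy": 0, "dz": 0, "spin": 0}, {"dx": 0, "dy": 0, "dz": 0, "spin": 0}], claw=3.4, squeeze=8)

```text
time: 10.1
ee_pos: [0.4513, -0.177, 0.2137]
eef_rot: [0.727, 0.687, -0.0, -0.0]
ft_force: [-2.8, 0.5, 3.2]
width: 0.0396
grip_force: 8.0
```

Run:
```python
from h import *;from bench import telemetry,imaging
rel(telemetry.read_state(),[.451,-.1765,.048],-3.1)
```

```text
t 10.1 grasp [ 0.4512 -0.1769  0.0497] tooly deg -3.27 tilt [-0.0007  0.0004] j [-0.23  0.26  0.57  2.05 -0.18  0.88  0.38] F [-2.8  0.5  3.2] w 0.03962743297385301 gf 7.999034374952316
 cm [ 0.04 -0.02  0.17] spin -0.003
```

Call:
move_arm(steps=[{"dx": 0, "dy": 0, "dz": 0, "spin": 0}, {"dx": 0, "dy": 0, "dz": 0, "spin": 0}, {"dx": 0, "dy": 0, "dz": -0.5, "spin": 0}, {"dx": 0, "dy": 0, "dz": -1, "spin": 0}, {"dx": 0, "dy": 0, "dz": -2, "spin": 0}, {"dx": 0, "dy": 0, "dz": -3, "spin": 0}, {"dx": 0, "dy": 0, "dz": -3, "spin": 0}, {"dx": 0, "dy": 0, "dz": -3, "spin": 0}, {"dx": 0, "dy": 0, "dz": -3, "spin": 0}, {"dx": 0, "dy": 0, "dz": -1.5, "spin": 0}, {"dx": 0, "dy": 0, "dz": 0, "spin": 0}], squeeze=60)

```text
time: 11.2
ee_pos: [0.4519, -0.1774, 0.3862]
eef_rot: [0.727, 0.687, 0.002, 0.002]
ft_force: [0.1, -0.5, -4.7]
width: 0.0386
grip_force: 60.0
```

Call:
move_arm(steps=[{"dx": 1.5, "dy": 0.5, "dz": 0, "spin": 0}, {"dx": 3, "dy": 1, "dz": 0, "spin": 0}, {"dx": 3, "dy": 1, "dz": 0, "spin": 0}, {"dx": 3, "dy": 1, "dz": 0, "spin": 0}, {"dx": 3, "dy": 1, "dz": 0, "spin": 0}, {"dx": 3, "dy": 1, "dz": 0, "spin": 0}, {"dx": 3, "dy": 1, "dz": 0, "spin": 0}, {"dx": 3, "dy": 1, "dz": 0, "spin": 0}, {"dx": 3, "dy": 0.5, "dz": 0, "spin": 0}, {"dx": 1.2, "dy": 0, "dz": 0, "spin": 0}, {"dx": 0, "dy": 0, "dz": 0, "spin": 0}, {"dx": 0, "dy": 0, "dz": 0, "spin": 0}])

```text
time: 12.4
ee_pos: [0.5463, 0.0839, 0.383]
eef_rot: [0.727, 0.686, -0.001, -0.0]
ft_force: [-0.5, -0.3, -4.1]
width: 0.0389
grip_force: 60.0
```

Run:
```python
from h import *;from bench import telemetry,imaging
W=[]
for n in("wrist","top","side"):
    c=imaging.camera(n);pickle.dump(c,open(n+"5.pkl","wb"));W.append(c["img"][:,:,::-1])
t=W[1][150:310,200:400];s=W[2][130:290,240:440]
o=np.hstack([W[0][:,100:600] ,np.vstack([cv2.resize(t,(300,240)),cv2.resize(s,(300,240))])]);print(o.shape);cv2.imwrite("pics/w5.png",np.clip(o*1.2,0,255).astype(np.uint8))
rel(telemetry.read_state(),[.53,.10,.22],-3.1)
```

```text
(480, 800, 3)
t 12.55 grasp [0.5465 0.0834 0.2197] tooly deg -3.39 tilt [-0.0001 -0.0003] j [-0.57  0.19  0.38  1.7  -0.07  1.27 -0.23] F [ 0.7  0.4 -3.9] w 0.03874575542005032 gf 59.992836713790894
 cm [ 1.56 -1.74 -0.03] spin -0.005
```

View pics/w5.png

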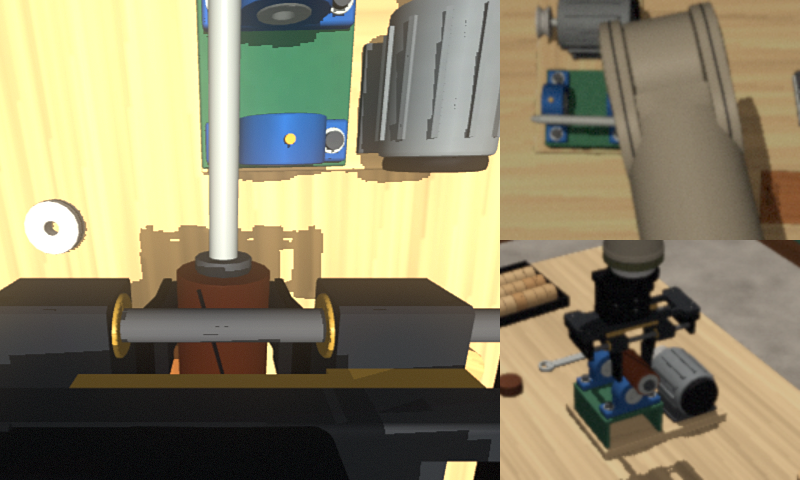

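The wrist view shows the first nipple at (390,139), the second bearing's mouth near (385,13), the shaft at columns 322 to 338, and the green riser's edges at columns ~302 and ~448. The grip looks straight.

Run:
```python
from h import *
c=pickle.load(open("wrist5.pkl","rb"));im=c["img"]
h=cv2.cvtColor(im,cv2.COLOR_RGB2HSV)
for q in blobs(c,(15,120,120),(32,255,255),(370,122,410,155),6):print("nip",q[:2]);nip=q[1]
N=onz(c,nip,.1425);print("nipple",N)
# green right edge
P=[];L=[]
for r in range(30,112,3):
    g=np.where((h[r,:,0]>60)&(h[r,:,0]<95)&(h[r,:,1]>100))[0]
    P.append(onz(c,(g.max()+.5,r),.085)); L.append((r,g.min(),g.max()))
P=np.array(P);k=np.polyfit(P[:,1],P[:,0],1);print("green R edge dx/dy",k[0],"resid",np.std(P[:,0]-np.polyval(k,P[:,1])),L[0],L[-1])
for z in (.05,.085):print(z,onz(c,(L[0][1]-.5,30),z)[0],onz(c,(L[0][2]+.5,30),z)[0])
# shaft edges
gr=cv2.cvtColor(im,cv2.COLOR_RGB2GRAY).astype(float)
S=[]
for r in list(range(8,20,3))+list(range(170,225,5)):
    d=np.abs(np.gradient(im[r].astype(float),axis=0)).sum(1)
    sat=h[r,:,1]; m=np.where(sat[300:360]<60)[0]+300
    S.append((r,m.min(),m.max(),m.size))
print(S)
# bore2 : gray region
for q in blobs(c,(0,0,60),(180,70,255),(342,0,425,30),15):print("bore2",q)
# expected
g=np.array([.5465,.0834,.2197])
print("expected nose if level",proj(c,g+[.0098,.1775,-.0017]),"shaft near collar",proj(c,g+[.0018,.035,-.0017]))
```

```text
nip (np.int32(85), array([389.52941176, 138.55294118]))
nipple [0.58857726 0.15658393 0.1425    ]
green R edge dx/dy 0.03478944594994899 resid 0.0002085800456842903 (30, np.int64(452), np.int64(452)) (111, np.int64(358), np.int64(447))
0.05 0.6536845119670074 0.6544561264357618
0.085 0.642033356509775 0.6427185573591899
[(8, np.int64(301), np.int64(347), 39), (11, np.int64(301), np.int64(359), 42), (14, np.int64(301), np.int64(359), 45), (17, np.int64(301), np.int64(359), 45), (170, np.int64(309), np.int64(338), 30), (175, np.int64(309), np.int64(338), 30), (180, np.int64(309), np.int64(337), 29), (185, np.int64(309), np.int64(337), 29), (190, np.int64(309), np.int64(337), 29), (195, np.int64(309), np.int64(337), 29), (200, np.int64(309), np.int64(337), 29), (205, np.int64(309), np.int64(337), 29), (210, np.int64(309), np.int64(337), 29), (215, np.int64(310), np.int64(337), 28), (220, np.int64(310), np.int64(337), 28)]
bore2 (np.int32(985), array([383.36751269,  13.45279188]), ((383.5, 13.5), (21.0, 55.0), 90.0))
bore2 (np.int32(249), array([348.15261044,  15.55421687]), ((350.5, 14.5), (17.0, 23.0), 0.0))
bore2 (np.int32(32), array([347.375  ,  28.21875]), ((348.5, 28.0), (13.0, 2.0), 0.0))
expected nose if level [ 324.58483949 -214.02756325] shaft near collar [324.9360616  234.80600884]
```

Call:
move_arm(steps=[{"dx": -1.2, "dy": 0.25, "dz": 0, "spin": 0}, {"dx": -3, "dy": 1, "dz": 0, "spin": 0}, {"dx": -3, "dy": 1, "dz": 0, "spin": 0}, {"dx": -3, "dy": 1, "dz": 0, "spin": 0}, {"dx": -3, "dy": 1, "dz": 0, "spin": -0.024}, {"dx": 0, "dy": 0, "dz": 2, "spin": 0}, {"dx": 0, "dy": 0, "dz": 3, "spin": 0}, {"dx": 0, "dy": 0, "dz": 3, "spin": 0}, {"dx": 0, "dy": 0, "dz": 2, "spin": 0}, {"dx": 0, "dy": 0, "dz": 0.8, "spin": 0}, {"dx": 0, "dy": 0, "dz": 0, "spin": 0}, {"dx": 0, "dy": 0, "dz": 0, "spin": 0}])

```text
time: 13.75
ee_pos: [0.5819, -0.0498, 0.2769]
eef_rot: [0.719, 0.695, 0.001, 0.001]
ft_force: [-0.7, 0.8, -3.6]
width: 0.0391
grip_force: 60.0
```

Run:
```python
from h import *;from bench import telemetry,imaging
W=[]
for n in("top","side"):
    c=imaging.camera(n);pickle.dump(c,open(n+"6.pkl","wb"));W.append(c["img"][:,:,::-1])
t=W[0][190:250,220:340];s=W[1][190:290,290:390]
o=np.hstack([cv2.resize(t,(480,240),interpolation=2),cv2.resize(s,(320,320),interpolation=2)[:240]]) if 0 else cv2.resize(t,(400,200),interpolation=2)
s=cv2.resize(s,(400,400),interpolation=2);o=np.vstack([o,s]);cv2.imwrite("pics/w6.png",np.clip(o*1.3,0,255).astype(np.uint8))
rel(telemetry.read_state(),[.5811,-.0514,.1117],-2.05)
# level expectation for nose
g=np.array([.5811,-.0514,.1117])
for c in("top6","side6"):
    c=pickle.load(open(c+".pkl","rb"));print(proj(c,[.5877,.1256,.110]),proj(c,[.582,-.026,.11]),proj(c,[.588,.1406,.110]))
```

```text
t 13.85 grasp [ 0.5824 -0.0494  0.1132] tooly deg -1.9 tilt [0.0023 0.0002] j [-0.36  0.36  0.45  1.74 -0.18  1.07  0.11] F [-0.1 -0.8 -4.4] w 0.03895235750808961 gf 59.994142055511475
 cm [-0.2  -0.12  0.15] spin 0.003
[295.13005235 220.07755216] [367.33268564 220.82442362] [287.99856964 220.12788569]
[333.05463954 237.13720722] [364.84192906 271.93966329] [330.06858948 233.99858458]
```

View pics/w6.png

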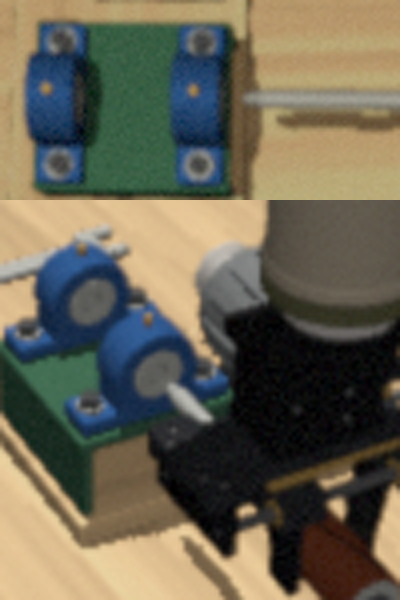

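The top view has the nose tip at (293.5,219.4), against a predicted (294,219.5). The side view has the tip at (332.5,236.3) and the ring centre at (329.5,233.3). Both agree within about 1 mm, so I advance gently.

Call:
move_arm(steps=[{"dx": 0, "dy": 0, "dz": 0, "spin": 0}, {"dx": 0, "dy": 0, "dz": 0, "spin": 0}])

```text
time: 14.05
ee_pos: [0.5817, -0.0492, 0.2764]
eef_rot: [0.719, 0.695, 0.0, 0.0]
ft_force: [0.3, -0.5, -4.7]
width: 0.0391
grip_force: 60.0
```

Run:
```python
from h import *;from bench import telemetry,imaging
rel(telemetry.read_state(),[.5813,-.0514,.1117],-2.05)
```

```text
t 14.05 grasp [ 0.5818 -0.0491  0.1124] tooly deg -1.88 tilt [0.001  0.0003] j [-0.36  0.36  0.44  1.75 -0.18  1.07  0.11] F [ 0.3 -0.5 -4.7] w 0.039108161681661376 gf 59.99429404735565
 cm [-0.23 -0.04  0.07] spin 0.003
```

Call:
move_arm(steps=[{"dx": 0.5, "dy": 0, "dz": 0.05, "spin": 0.003}, {"dx": 0.5, "dy": 0, "dz": 0, "spin": 0}, {"dx": 0.5, "dy": 0, "dz": 0, "spin": 0}, {"dx": 0.5, "dy": 0, "dz": 0, "spin": 0}, {"dx": 0.5, "dy": 0, "dz": 0, "spin": 0}, {"dx": 0.5, "dy": 0, "dz": 0, "spin": 0}, {"dx": 0, "dy": 0, "dz": 0, "spin": 0}])

```text
time: 14.75
ee_pos: [0.5827, -0.0181, 0.2753]
eef_rot: [0.719, 0.695, 0.0, -0.0]
ft_force: [0.6, 0.9, -3.3]
width: 0.0387
grip_force: 60.0
```

Run:
```python
from h import *;from bench import telemetry,imaging
s=telemetry.read_state();rel(s,[.5871,.1153,.1117],-2.05);print(s["torque"])
```

```text
t 14.75 grasp [ 0.5827 -0.018   0.1113] tooly deg -2.0 tilt [0.0001 0.0006] j [-0.4   0.36  0.43  1.75 -0.17  1.07  0.05] F [ 0.6  0.9 -3.3] w 0.03874325096525469 gf 59.994356632232666
 cm [13.34 -0.02 -0.04] spin 0.001
[-0.08876102  0.01777039 -0.03421114]
```

Call:
move_arm(steps=[{"dx": 0.6, "dy": 0, "dz": 0, "spin": 0}, {"dx": 0.6, "dy": 0, "dz": 0, "spin": 0}, {"dx": 0.6, "dy": 0, "dz": 0, "spin": 0}, {"dx": 0.6, "dy": 0, "dz": 0, "spin": 0}, {"dx": 0.6, "dy": 0, "dz": 0, "spin": 0}, {"dx": 0.6, "dy": 0, "dz": 0, "spin": 0}, {"dx": 0.6, "dy": 0, "dz": 0, "spin": 0}, {"dx": 0.6, "dy": 0, "dz": 0, "spin": 0}, {"dx": 0.6, "dy": 0, "dz": 0, "spin": 0}, {"dx": 0.6, "dy": 0, "dz": 0, "spin": 0}, {"dx": 0, "dy": 0, "dz": 0, "spin": 0}])

```text
time: 15.85
ee_pos: [0.5848, 0.0421, 0.2752]
eef_rot: [0.719, 0.695, 0.0, -0.0]
ft_force: [-1.1, 0.3, -3.7]
width: 0.0388
grip_force: 60.0
```

Run:
```python
from h import *;from bench import telemetry,imaging
s=telemetry.read_state();rel(s,[.5871,.1153,.1117],-2.05);print(s["torque"])
```

```text
t 15.85 grasp [0.5848 0.0422 0.1112] tooly deg -1.98 tilt [-0.      0.0007] j [-0.48  0.37  0.41  1.74 -0.16  1.07 -0.06] F [-1.1  0.3 -3.7] w 0.038839193381177216 gf 59.99402403831482
 cm [ 7.32 -0.02 -0.05] spin 0.001
[0.0031312  0.04820338 0.01573641]
```

Free of force. Tip is at ~78 mm; I continue through the second mouth in small steps.

Call:
move_arm(steps=[{"dx": 0.4, "dy": 0, "dz": 0, "spin": 0}, {"dx": 0.4, "dy": 0, "dz": 0, "spin": 0}, {"dx": 0.4, "dy": 0, "dz": 0, "spin": 0}, {"dx": 0.4, "dy": 0, "dz": 0, "spin": 0}, {"dx": 0.4, "dy": 0, "dz": 0, "spin": 0}, {"dx": 0.4, "dy": 0, "dz": 0, "spin": 0}, {"dx": 0.4, "dy": 0, "dz": 0, "spin": 0}, {"dx": 0, "dy": 0, "dz": 0, "spin": 0}])

```text
time: 16.65
ee_pos: [0.5857, 0.0697, 0.2752]
eef_rot: [0.719, 0.695, 0.0, -0.0]
ft_force: [-0.1, 0.7, -3.2]
width: 0.0387
grip_force: 60.0
```

Run:
```python
from h import *;from bench import telemetry,imaging
s=telemetry.read_state();rel(s,[.5871,.1153,.1117],-2.05);print(s["torque"])
```

```text
t 16.65 grasp [0.5857 0.0698 0.1112] tooly deg -2.0 tilt [0.     0.0006] j [-0.52  0.37  0.4   1.73 -0.16  1.07 -0.11] F [-0.1  0.7 -3.2] w 0.03866912443117443 gf 59.993385672569275
 cm [ 4.55 -0.02 -0.05] spin 0.001
[-0.01412717 -0.00445837  0.06182767]
```

Call:
move_arm(steps=[{"dx": 0.5, "dy": 0, "dz": 0, "spin": 0}, {"dx": 0.5, "dy": 0, "dz": 0, "spin": 0}, {"dx": 0.5, "dy": 0, "dz": 0, "spin": 0}, {"dx": 0.5, "dy": 0, "dz": 0, "spin": 0}, {"dx": 0.5, "dy": 0, "dz": 0, "spin": 0}, {"dx": 0.5, "dy": 0, "dz": 0, "spin": 0}, {"dx": 0.5, "dy": 0, "dz": 0, "spin": 0}, {"dx": 0.4, "dy": 0, "dz": 0, "spin": 0}, {"dx": 0, "dy": 0, "dz": 0, "spin": 0}])

```text
time: 17.55
ee_pos: [0.5871, 0.1087, 0.2752]
eef_rot: [0.719, 0.695, 0.0, -0.0]
ft_force: [0.1, 0.7, -3.5]
width: 0.0388
grip_force: 60.0
```

Call:
move_arm(steps=[{"dx": 0.15, "dy": 0, "dz": 0, "spin": 0}, {"dx": 0.15, "dy": 0, "dz": 0, "spin": 0}, {"dx": 0, "dy": 0, "dz": 0, "spin": 0}])

```text
time: 17.85
ee_pos: [0.5873, 0.1108, 0.2752]
eef_rot: [0.72, 0.694, 0.0, -0.0]
ft_force: [0.7, -1.5, -2.7]
width: 0.0389
grip_force: 60.0
```

Run:
```python
from h import *;from bench import telemetry,imaging
s=telemetry.read_state();rel(s,[.5871,.1153,.1117],-2.05);print(s["torque"])
```

```text
t 17.85 grasp [0.5873 0.1108 0.1112] tooly deg -2.07 tilt [0.     0.0001] j [-0.57  0.39  0.38  1.71 -0.16  1.08 -0.18] F [ 0.7 -1.5 -2.7] w 0.03893375618196335 gf 59.99203026294708
 cm [ 0.45 -0.03 -0.05] spin -0.0
[-0.00684042  0.04944581  0.01448047]
```

Call:
move_arm(steps=[{"dx": 0.15, "dy": 0, "dz": 0, "spin": 0}, {"dx": 0.15, "dy": 0, "dz": 0, "spin": 0}, {"dx": 0, "dy": 0, "dz": 0, "spin": 0}])

```text
time: 18.15
ee_pos: [0.5874, 0.114, 0.2752]
eef_rot: [0.72, 0.694, 0.0, -0.0]
ft_force: [-0.5, -0.5, -3.1]
width: 0.0389
grip_force: 60.0
```

Call:
move_arm(steps=[{"dx": 0.15, "dy": 0, "dz": 0, "spin": 0}, {"dx": 0, "dy": 0, "dz": 0, "spin": 0}, {"dx": 0, "dy": 0, "dz": 0, "spin": 0}])

```text
time: 18.45
ee_pos: [0.5874, 0.1153, 0.2753]
eef_rot: [0.72, 0.694, 0.0, -0.0]
ft_force: [-0.4, -0.2, -3.1]
width: 0.0387
grip_force: 60.0
```

Run:
```python
from h import *;from bench import telemetry,imaging
s=telemetry.read_state();rel(s,[.5871,.1153,.1117],-2.05);print(s["torque"])
c=imaging.camera("wrist")["img"][:,:,::-1][:400,150:550];d=imaging.camera("side")["img"][:,:,::-1][180:280,280:380]
e=imaging.camera("top")["img"][:,:,::-1][190:250,210:310]
o=np.hstack([c,cv2.resize(d,(400,400),interpolation=2)]);o=np.vstack([o,np.zeros((200,800,3),np.uint8)]);o[400:,:333]=cv2.resize(e,(333,200),interpolation=2)
cv2.imwrite("pics/w7.png",np.clip(o*1.3,0,255).astype(np.uint8))
```

```text
t 18.45 grasp [0.5875 0.1153 0.1113] tooly deg -2.06 tilt [0.0001 0.0002] j [-0.58  0.39  0.38  1.7  -0.16  1.08 -0.18] F [-0.4 -0.2 -3.1] w 0.038734878428712594 gf 59.99245584011078
 cm [-0.   -0.04 -0.04] spin -0.0
[-0.1969696  -0.00760006  0.0031626 ]
```

View pics/w7.png

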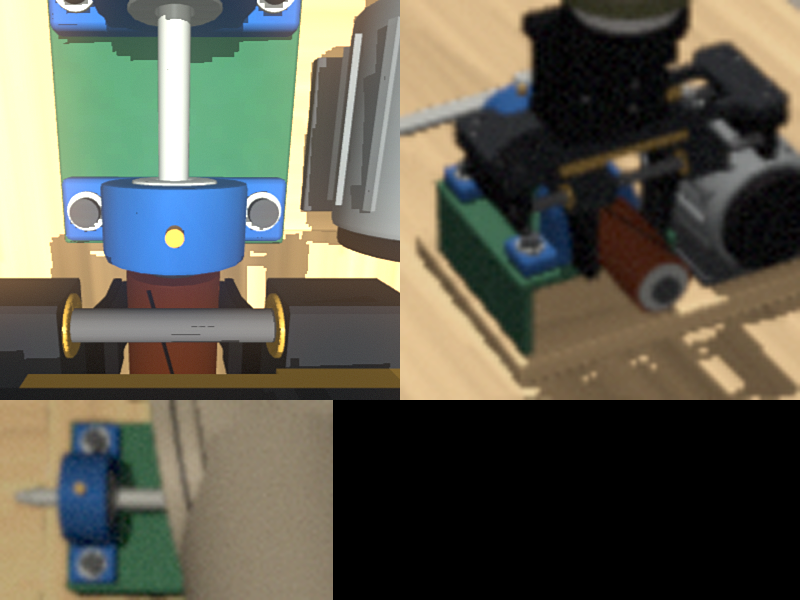

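The shaft spans both bearings and the nose protrudes past the second at bottom left, (17,497). There is no collar contact force yet, so I keep creeping.

Call:
move_arm(steps=[{"dx": 0.1, "dy": 0, "dz": 0, "spin": 0}, {"dx": 0.1, "dy": 0, "dz": 0, "spin": 0}, {"dx": 0, "dy": 0, "dz": 0, "spin": 0}])

```text
time: 18.9
ee_pos: [0.5875, 0.1157, 0.2752]
eef_rot: [0.72, 0.694, -0.001, 0.001]
ft_force: [-1.2, -6.5, -1.0]
width: 0.0389
grip_force: 60.0
```

Call:
move_arm(steps=[{"dx": 0.1, "dy": 0, "dz": 0, "spin": 0}, {"dx": 0, "dy": 0, "dz": 0, "spin": 0}, {"dx": 0, "dy": 0, "dz": 0, "spin": 0}])

```text
time: 19.2
ee_pos: [0.5875, 0.1159, 0.2752]
eef_rot: [0.72, 0.694, -0.001, 0.001]
ft_force: [-2.5, -8.8, -0.6]
width: 0.039
grip_force: 60.0
```

Call:
move_arm(steps=[{"dx": 0.05, "dy": 0, "dz": 0, "spin": 0}, {"dx": 0, "dy": 0, "dz": 0, "spin": 0}, {"dx": 0, "dy": 0, "dz": 0, "spin": 0}, {"dx": 0, "dy": 0, "dz": 0, "spin": 0}, {"dx": 0, "dy": 0, "dz": 0, "spin": 0}])

```text
time: 19.7
ee_pos: [0.5876, 0.116, 0.2752]
eef_rot: [0.721, 0.693, -0.002, 0.001]
ft_force: [-2.1, -10.3, -0.1]
width: 0.0388
grip_force: 60.0
```

Run:
```python
from h import *;from bench import telemetry,imaging,job
c=imaging.camera("top")
h=cv2.cvtColor(c["img"],cv2.COLOR_RGB2HSV);row=h[210:230,205:245]
m=(row[...,1]<60)&(row[...,2]>90);p=np.argwhere(m);print("nose tip cols",p[:,1].min()+205,p[p[:,1].argmin()]+[210,205],"expected",proj(c,[.5935,.2926,.11]))
rel(telemetry.read_state(),None)
print(job.close_job())
```

```text
nose tip cols 215 [218 215] expected [215.80817953 219.48194915]
t 19.75 grasp [0.5874 0.1155 0.1112] tooly deg -2.21 tilt [-0.001  -0.0034] j [-0.58  0.39  0.38  1.7  -0.16  1.08 -0.19] F [ -2.4 -10.6   0.1] w 0.03865870704110502 gf 59.9890798330307
the job is handed in; nothing more can be done
None
```

The speed dial is at its off stop, and the mandrel runs through both bearings with its collar pressed against the first at about 10 N, still gripped by the drum; I handed the job in at 19.75 s, and the result was not reported back.

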